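# Clear the griddle and hold a surface thermometer on its spot

## Task

Take the crumb sweeper by its wooden grip, sweep the three croutons along the black griddle plate into the half away from the yellow spot (all still on the plate, never touched by gripper or arm), and stand the sweeper back upright on the worktop, clear of the plate. Then lift the orange surface thermometer out of its stand, set its copper tip on the yellow spot with the thermometer upright, and press gently until the sprung tip is about half-way in. Stay like that: the program finishes while still holding the thermometer there, with the other things on the worktop left where they stood.

Things in the scene. Friction and masses are not known exactly. Their poses are not given: they have to be found in the camera images.
- griddle: Black oval griddle plate, 190 x 300 x 10 mm, fixed on the worktop; origin at the centre of its underside on the worktop, x along its short side, y along its long side, z up. Its flat floor is 5 mm above the worktop, a rim 10 mm high runs round it. The yellow spot lies in the -y half.
- spot (a point): Centre of the yellow painted spot (22 mm across) on the griddle's floor, 65 mm from the griddle's centre towards its -y end; at floor height, 5 mm above the worktop. Axes as the griddle's.
- crouton0_mid (a point): Centre of a toasted bread crouton, a hard brown chunk 20 x 17 x 19 mm, 12 g, loose on the griddle's floor round the spot in its -y half (its edges within 56 mm of the plate's long middle line, and 22 to 102 mm from the plate's centre measured along that line).
- crouton1_mid (a point): Centre of a toasted bread crouton, a hard brown chunk 18 x 18 x 20 mm, 12 g, loose on the griddle's floor round the spot in its -y half (its edges within 56 mm of the plate's long middle line, and 22 to 102 mm from the plate's centre measured along that line).
- crouton2_mid (a point): Centre of a toasted bread crouton, a hard brown chunk 17 x 20 x 18 mm, 12 g, loose on the griddle's floor round the spot in its -y half (its edges within 56 mm of the plate's long middle line, and 22 to 102 mm from the plate's centre measured along that line).
- sweeper: The crumb sweeper, about 130 to 200 g: origin at the centre of its underside. It stands upright by itself on its red foot bar, 28 mm thick (x), 110 mm long (y), 22 mm high. Above the bar a wooden upright fin, 18 mm thick (x), 74 mm long (y), reaches to 72 mm above the underside: grip the fin across its 18 mm.
- sweeper_grip (a point): Centre of the sweeper's wooden grip fin, 50 mm above the sweeper's underside and 28 mm above the top of its foot bar. x across the fin (18 mm thick), y along the bar (110 mm long), z up. It sweeps with the long flat faces of the foot bar, in its x direction either way.
- stand: Dark wooden block with rubber base, 74 x 74 x 70 mm, fixed on the worktop, with an upright 20 mm hole in which the thermometer hangs; origin at the centre of its underside, z up. It and the sweeper stand in front, one to the left and one to the right of the griddle, either way round.
- thermo: Orange surface thermometer, 120 g, 151 mm tall; origin at the tip's face when fully out, z up along it. Copper tip 14 mm across, 10 mm stem, 34 mm collar whose underside (62 mm above the origin) rests on the stand, orange handle 26 (x) by 34 mm (y), 67 to 151 mm above the origin. In the stand the tip hangs 8 mm above the worktop: lift straight up over 62 mm to free it.
- thermo_grip (a point): Centre of the thermometer's orange handle, 109 mm above the tip's face with the tip fully out. x across the handle (26 mm), y across it (34 mm), z up along the thermometer.
- thermo_tip (a point): Centre of the lower face of the thermometer's copper tip; it moves with the tip. z up along the thermometer.
- plunger (a joint): How far the sprung copper tip is pushed into the thermometer: 0 fully out, 0.012 m fully in. It takes 1.5 N to start moving and 0.3 N more for each mm, 5.1 N fully in.
- mug_white: Green and white mug, 86 x 121 x 99 mm, a bystander; origin under its centre.
- tuna_tin: Low round tin, 86 x 40 mm high, a bystander; origin under its centre.
- salt_shaker: Grey salt shaker, 44 x 90 mm high, a bystander; origin under its centre.
- tea_glass: Clear drinking glass, 78 x 92 mm high, a bystander; origin under its centre.
- kitchen_timer: White wind-up kitchen timer with a red grip on top, 66 x 62 mm high, a bystander; origin under its centre.
There are look-alikes about, which are no part of the job. Of the things like the thermo, leave any that is purple; of the rest the smaller one is meant.

How it is judged (in metres and radians):
On the way, in this order (a step that is already met when the one before it is completed fails the run):
1. all three croutons are swept, with the sweeper in the gripper, to the half of the griddle away from the spot (y of crouton0_mid in the frame of griddle between 0 and 0.145 m and x of crouton0_mid in the frame of griddle between -0.09 and 0.09 m and height (world z) of each of crouton0_mid, crouton1_mid, crouton2_mid below 0.035 m and y of crouton1_mid in the frame of griddle between 0 and 0.145 m and x of crouton1_mid in the frame of griddle between -0.09 and 0.09 m and y of crouton2_mid in the frame of griddle between 0 and 0.145 m and x of crouton2_mid in the frame of griddle between -0.09 and 0.09 m and contact force between the fingers and sweeper above 0.5 N), for 0.2 s.
2. the sweeper stands upright on the worktop, off the griddle, let go (contact force between the fingers and sweeper below 0.1 N and angle between sweeper_grip's own z axis and vertical below 0.15 rad and height (world z) of sweeper_grip below 0.058 m and linear speed of sweeper below 0.02 m/s and contact force between sweeper and griddle below 0.05 N), for 0.2 s.
3. the thermometer is lifted out of its stand (height (world z) of thermo_tip above 0.072 m and contact force between the fingers and thermo above 0.5 N), for 0.1 s.
At the end, for the whole second after the job is handed in: Held still, upright within 7 deg, the thermometer's tip is within 8 mm of the spot's centre, pushed in 2 to 10.5 mm, pressing the griddle with 0.8 to 8 N. Croutons on the griddle in the half away from the spot; sweeper upright (8 deg) on the worktop, let go, not touching the griddle (all of step 2 and horizontal distance between thermo_tip and spot below 0.008 m and angle between thermo's own z axis and vertical below 0.12 rad and value of joint plunger between 0.002 and 0.0105 m and contact force between thermo and griddle between 0.8 and 8 N and contact force between the fingers and thermo above 0.5 N and linear speed of thermo below 0.02 m/s and contact force between thermo and stand below 0.1 N and y of crouton0_mid in the frame of griddle between 0 and 0.145 m and x of crouton0_mid in the frame of griddle between -0.09 and 0.09 m and height (world z) of each of crouton0_mid, crouton1_mid, crouton2_mid below 0.035 m and y of crouton1_mid in the frame of griddle between 0 and 0.145 m and x of crouton1_mid in the frame of griddle between -0.09 and 0.09 m and y of crouton2_mid in the frame of griddle between 0 and 0.145 m and x of crouton2_mid in the frame of griddle between -0.09 and 0.09 m); the arm keeps its last pose, push and grip.
It fails at once if a crouton is touched by the gripper or arm (contact force between any of the fingers, the arm and crouton0 above 0.2 N or contact force between any of the fingers, the arm and crouton1 above 0.2 N or contact force between any of the fingers, the arm and crouton2 above 0.2 N).
It fails at once if the thermometer is pressed hard (over 15 N) on the griddle (contact force between thermo and griddle above 15 N).
It fails at once if a bystander is pushed more than 3 cm or tipped (distance of any of mug_white, tuna_tin, salt_shaker, tea_glass, kitchen_timer from where it was at the start of the episode above 0.03 m or angle between any of mug_white, tuna_tin, salt_shaker, tea_glass, kitchen_timer's own z axis and vertical above 0.3 rad).
It also fails if it takes over 67 s, if anything falls off the work surface, if the arm or the gripper's body presses on something with over 40 N, if the wrist force passes 120 N, or if a joint passes its speed limit or range.

## Robot

A 6-joint arm with a two-finger parallel gripper is mounted at the origin on a cart in front of the work surface, level with it; the furniture and walls round the work are solid. World frame = base frame: x ahead of the robot, y to its left, z up, the work surface at z = 0. Lengths are in m, angles in degrees, forces in N, time in s.
With the tool pointing down it reaches from about 0.3 to 0.75 m from the base axis. Payload 8.5 kg.
Tool frame: the origin (TCP) lies on the mounting face of the last link; the fingertips stand tip_extent ahead of it and the grasp point (between the pads) lies 155 mm ahead of it (tip_extent is the distance from the TCP to the fingertips, in m); z points along the fingers, y is the line along which they close (so a half turn about z gives the same grasp; the last joint's range is limited). The gripper opens to 85 mm and grips with 20 to 120 N. Pads are 22 mm wide; open, the fingers measure 114 mm over their backs; the gripper's body (76 mm by 85 mm) begins 54 mm behind the grasp point. The pads swing forward as they close: fully open they stand 13 mm farther back than shut.
Start: joints at [-77.882, 21.807, 74.336, -0, 83.858, -12.336], TCP at [0.228, -0.501, 0.405] pointing down, gripper open.
Joint ranges: [-178.18, 178.18], [-50.72, 133.34], [12.68, 142.11], [-81.47, 261.47], [9.98, 163.14], [-165.26, 165.26]. Speed limits (degrees/s): [136.94, 136.94, 180, 180, 180, 180].

## Interface

Orientations are given as a 3x3 rotation matrix whose columns are the frame's x, y, z axes.
In Python, from rig import observe, get_image, camera_params, close_job, tip_extent gives the robot as it stands.
- The arm moves only by the shell command python3 -m creep 'ROWS' [FORCE]. ROWS is JSON, a list of rows, each an object with "jaw": the gripper's target within -1 to 1 (shut at 1, half-way at 0, fully open at -1); "travel": the shift along the world's x, y, z in mm, a list of three; "roll": the turn about the world's z in rad. A call has 1 to 12 rows; each row is the pose to reach, as a shift and turn from the pose commanded when the call began; what a row does not reach only later rows make up. A row lasts 1/10 s, in which the tool goes at most 50 mm and 8.59 degrees, less where a joint would pass 70% of its speed; a pose out of reach is approached as far as the arm can. A call with a gripper value outside its range is refused whole. The fingers move at their own pace and stop on an object; FORCE is the grip in N (left out, the last holds). Time passes only in rows, so rows that repeat a pose let the fingers close. It gives the time, the measured TCP pose, the force, the opening and the grip force at its end, in the units of the state.
- observe(): the state, without advancing time (a new reading comes with each control period).
- get_image(name): name is "scene" or "side" or "wrist"; returns (picture, depth): 400x640x3 uint8, red, green, blue; 400x640 float32, m along the optical axis (not along the pixel's ray), 0 where there is no reading.
- camera_params(name): a dict with "mtx" (3x3 intrinsics, pixels), "dist_coeffs" ([k1, k2, p1, p2, k3] as OpenCV has them; the pictures are not rectified), "extrinsics" (4x4, takes a point from camera to world coordinates). Camera axes: x right, y down, z forward; pixel columns grow to the right and rows downward; lengths in m; the calibration is good to about 2 mm. A picture is of the moment at which its call begins: read the wrist's pose just before it. camera_params takes no time and is no camera call; for the wrist camera it gives the pose at the moment of the call.
- close_job(): hands the job in; it is judged then, once.
The state is a dict: "time_s": time; "q": joint angles; "qvel": joint speeds; "joint_efforts": joint torques, N m; "position": TCP position; "tool_rot": TCP orientation; "ft_force": force on the tool from outside, world axes, zero at the start; "wrist_torque": the same for the moment, N m; "grip_width": finger opening in m; "gripper_force": force on a finger pad.
Only numpy, scipy, OpenCV 4.12 (cv2) and the standard library are available. Lean on these libraries where they do the work, as an engineer would, in place of code of your own. Each camera call takes 0.05 s, during which the arm holds its last target. There are 200 camera calls.

## Working session

There is one attempt and no reset: what is moved stays moved. The work goes in short steps, Python scripts to look and compute and a shell command to move; the robot and the scene stay as the last step left them, time stands still between calls to the robot, and variables do not carry over. Pictures are saved under pics/ and viewed, at most 10 in all, crops included, and the job is handed in when it is done.

```bash
mkdir -p pics; cat > h.py <<'E'
import numpy as np, cv2
from rig import *
def grab(n,f):
    s=observe(); P=camera_params(n); im,d=get_image(n)
    np.savez('/tmp/'+f+'.npz',im=im,d=d,K=P['mtx'],D=P['dist_coeffs'],T=P['extrinsics'])
    cv2.imwrite('pics/'+f+'.png',im[:,:,::-1]); return s
def cloud(f):
    z=np.load('/tmp/'+f+'.npz'); h,w=z['d'].shape
    uv=np.stack(np.meshgrid(np.arange(w),np.arange(h)),-1).reshape(-1,1,2).astype(np.float64)
    n=cv2.undistortPoints(uv,np.array(z['K'],float),np.array(z['D'],float)).reshape(h,w,2)
    d=z['d'][...,None]; p=np.concatenate([n*d,d],-1)
    T=np.array(z['T']); p=p@T[:3,:3].T+T[:3,3]; p[z['d']==0]=np.nan
    return z['im'],p
E
python3 - <<'E'
from h import *
s=grab('scene','scene0');grab('side','side0')
print(s['time_s'],s['position'],s['tool_rot'],s['ft_force'],s['grip_width'],tip_extent)
for n in('scene','side'):print(camera_params(n)['extrinsics'])
E
```

```text
0.0 [ 0.22765433 -0.50062558  0.40411065] [[ 9.10309403e-01  4.13928357e-01 -3.25156104e-04]
 [ 4.13928381e-01 -9.10308340e-01  1.42149060e-03]
 [ 2.92402955e-04 -1.42858760e-03 -9.99998937e-01]] [-0.18500547  0.63299088  0.66489239] 0.085319755488264 0.1734
[[-0.59389253 -0.68747218  0.41793978  0.08406678]
 [-0.80442966  0.49862826 -0.32289749  0.49685773]
 [ 0.01358645 -0.52796956 -0.84915461  1.11940873]
 [ 0.          0.          0.          1.        ]]
[[ 0.99640274 -0.06316282  0.05649804  0.53825439]
 [-0.08473562 -0.75203511  0.65365363 -0.64323937]
 [ 0.0012019  -0.65608967 -0.75468199  0.94633504]
 [ 0.          0.          0.          1.        ]]
```

View pics/scene0.png

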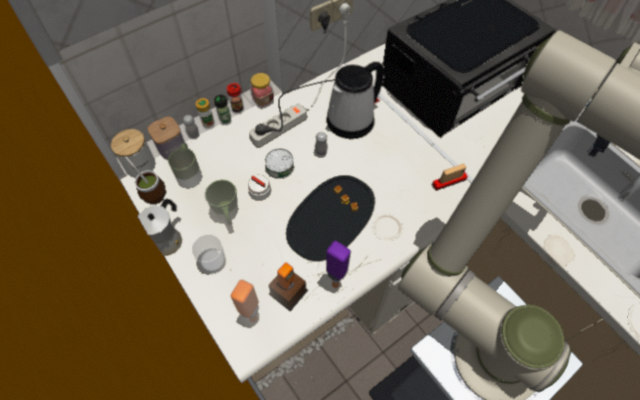

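View pics/side0.png

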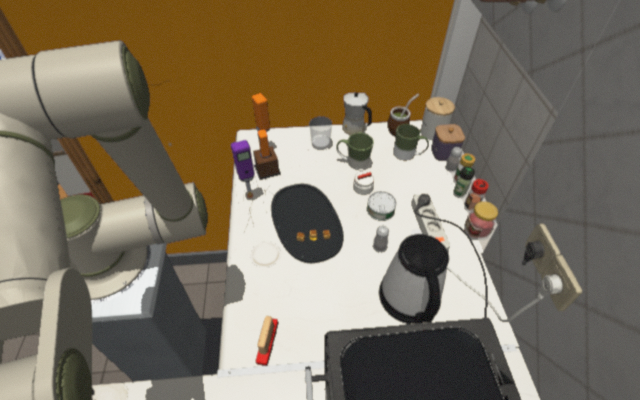

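The scene view shows the oval griddle at (331,217) with three croutons at (338,188), (345,199) and (354,206). The red sweeper is at (450,177).

Thermometer-like things in the scene view:
- Purple at (338,262): to be left alone.
- Large orange at (245,300).
- Smaller orange in the dark stand at (287,280): fits the description, because it is not purple, it is smaller, and it hangs in the stand.

Next I measure everything and crop in on the candidates.

```bash
python3 - <<'E'
from h import *
for f in('scene0','side0'):
    im,p=cloud(f); hsv=cv2.cvtColor(im,cv2.COLOR_RGB2HSV); H,S,V=[hsv[...,i].astype(int) for i in range(3)]
    x,y,z=[p[...,i] for i in range(3)]
    on=(x>.2)&(x<.95)&(abs(y)<.75)&(z>-.02)
    def show(n,m,k=15):
        c,l,st,ce=cv2.connectedComponentsWithStats((m&on).astype(np.uint8))
        for i in range(1,c):
            if st[i,4]>=k:
                q=p[l==i]; print(f,n,st[i,4],ce[i].round(),'med',np.median(q,0).round(3),'min',np.percentile(q,3,0).round(3),'max',np.percentile(q,97,0).round(3), 'rect',[np.round(a,3) for a in cv2.minAreaRect((q[:,:2]).astype(np.float32))])
    show('red',((H<6)|(H>174))&(S>170)&(V>90))
    show('orange',(H>=5)&(H<16)&(S>140)&(V>70)&(z>-.01))
    show('black',(V<60)&(z<.025)&(z>-.01),800)
    show('yellow',(H>20)&(H<35)&(S>120)&(V>90)&(z<.03),3)
    show('wood',(H>=10)&(H<22)&(S>70)&(z>.03)&(z<.085)&(y<-.1))
    show('tall',(z>.03),40)
im=np.load('/tmp/scene0.npz')['im'][150:330,210:400,::-1]
cv2.imwrite('pics/crop0.png',cv2.resize(im,None,fx=3,fy=3,interpolation=2))
E
```

```text
scene0 red 159 [449. 181.] med [ 0.436 -0.245  0.021] min [ 0.422 -0.303  0.012] max [ 0.461 -0.208  0.027] rect [array([ 0.443, -0.257]), array([0.104, 0.025]), np.float64(76.956)]
scene0 red 24 [258. 181.] med [0.745 0.217 0.062] min [0.73  0.211 0.057] max [0.764 0.222 0.065] rect [array([0.747, 0.217]), array([0.042, 0.004]), np.float64(16.867)]
scene0 orange 15 [296. 110.] med [ 0.914 -0.031  0.044] min [ 0.906 -0.034  0.038] max [ 0.926 -0.025  0.049] rect [array([ 0.916, -0.03 ]), array([0.009, 0.021]), np.float64(86.84)]
scene0 orange 31 [452. 178.] med [ 0.435 -0.259  0.028] min [ 0.428 -0.298  0.02 ] max [ 0.458 -0.227  0.039] rect [array([ 0.44 , -0.265]), array([0.084, 0.015]), np.float64(73.356)]
scene0 orange 21 [338. 187.] med [0.615 0.03  0.022] min [0.609 0.019 0.008] max [0.627 0.038 0.026] rect [array([0.618, 0.027]), array([0.018, 0.025]), np.float64(11.256)]
scene0 orange 16 [344. 196.] med [0.578 0.034 0.024] min [0.573 0.027 0.012] max [0.589 0.04  0.028] rect [array([0.583, 0.034]), array([0.012, 0.022]), np.float64(85.488)]
scene0 orange 24 [354. 205.] med [0
[... 6443 characters left out ...]
[381. 202.] med [0.789 0.118 0.039] min [0.752 0.08  0.033] max [0.827 0.158 0.043] rect [array([0.789, 0.121]), array([0.088, 0.083]), np.float64(88.662)]
side0 tall 19564 [416. 337.] med [ 0.763 -0.395  0.251] min [ 0.575 -0.475  0.045] max [0.899 0.017 0.259] rect [array([ 0.747, -0.161]), array([0.652, 0.356]), np.float64(81.612)]
side0 tall 291 [381. 236.] med [ 0.758 -0.025  0.066] min [ 0.742 -0.033  0.033] max [ 0.777 -0.006  0.091] rect [array([ 0.76 , -0.019]), array([0.034, 0.041]), np.float64(79.479)]
side0 tall 387 [265. 334.] med [ 0.449 -0.269  0.072] min [ 0.433 -0.298  0.034] max [ 0.462 -0.232  0.077] rect [array([ 0.447, -0.262]), array([0.074, 0.019]), np.float64(75.978)]
```

View pics/crop0.png

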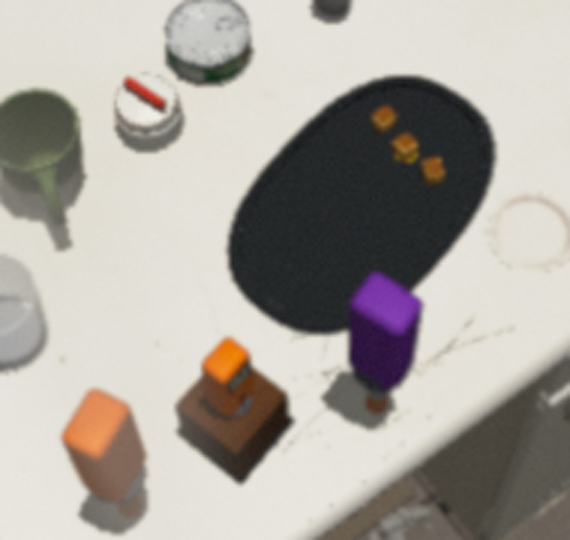

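The crop confirms the choice: the small orange thermometer sits in the stand at crop (228,365), with the larger orange at (105,425) and the purple at (385,315) left alone. The croutons lie across the plate near the spot, which comes out at about (0.577, 0.033). I move above the sweeper.

```bash
python3 -m creep '[{"jaw":-1,"travel":[50,35,0],"roll":0.14},{"jaw":-1,"travel":[80,70,0],"roll":0.28},{"jaw":-1,"travel":[110,108,0],"roll":0.42},{"jaw":-1,"travel":[140,145,-10],"roll":0.56},{"jaw":-1,"travel":[170,180,-20],"roll":0.7},{"jaw":-1,"travel":[195,212,-30],"roll":0.84},{"jaw":-1,"travel":[218,238,-40],"roll":0.9},{"jaw":-1,"travel":[218,238,-50],"roll":0.9},{"jaw":-1,"travel":[218,238,-50],"roll":0.9},{"jaw":-1,"travel":[218,238,-50],"roll":0.9}]' 60
python3 - <<'E'
from h import *
s=grab('wrist','w1');print(s['time_s'],s['position'],s['tool_rot'][:,1],s['ft_force'])
im,p=cloud('w1');z=p[...,2];x=p[...,0];y=p[...,1]
for lo,hi in((.06,.085),(.01,.03)):
    m=(z>lo)&(z<hi)&(abs(x-.446)<.09)&(abs(y+.263)<.09)
    q=p[m];print(m.sum(),q.mean(0) if m.any() else 0, cv2.minAreaRect(q[:,:2].astype(np.float32)) if m.any() else 0)
E
```

```text
time_s: 1.1
position: [0.4453, -0.2633, 0.3547]
tool_rot: [[0.243, 0.97, -0.0], [0.97, -0.243, 0.0], [-0.0, -0.0, -1.0]]
ft_force: [-0.1, -0.3, 0.0]
grip_width: 0.0855
gripper_force: 0.0
1.1 [ 0.4453384  -0.26334453  0.35473886] [ 9.70061563e-01 -2.42858773e-01 -4.23863453e-04] [-0.12204089 -0.31471612  0.02393172]
2265 [ 0.44624839 -0.25895221  0.07055341] ((0.4458555281162262, -0.2611335515975952), (0.07240337133407593, 0.017930135130882263), 75.5338363647461)
1583 [ 0.45048237 -0.24129236  0.02057449] ((0.44579681754112244, -0.2613213360309601), (0.10852471739053726, 0.027927186340093613), 75.22050476074219)
```

View pics/w1.png

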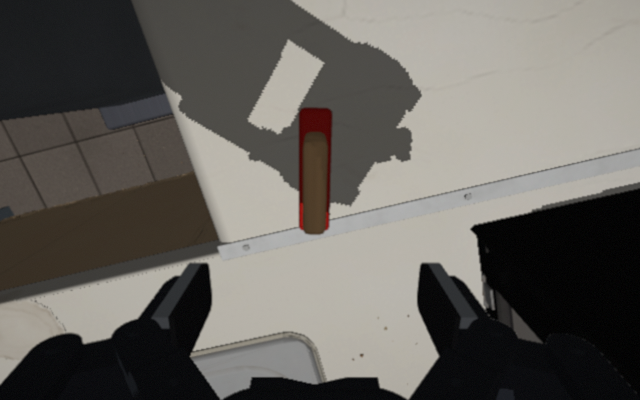

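The wrist view shows the sweeper at (316,170), square to the fingers, with its measured size matching. I descend and grip it.

```bash
python3 -m creep '[{"jaw":-1,"travel":[0,2,-45],"roll":-0.01},{"jaw":-1,"travel":[0,2,-90],"roll":-0.01},{"jaw":-1,"travel":[0,2,-130],"roll":-0.01},{"jaw":-1,"travel":[0,2,-145],"roll":-0.01},{"jaw":1,"travel":[0,2,-145],"roll":-0.01},{"jaw":1,"travel":[0,2,-145],"roll":-0.01},{"jaw":1,"travel":[0,2,-145],"roll":-0.01},{"jaw":1,"travel":[0,2,-145],"roll":-0.01},{"jaw":1,"travel":[0,2,-145],"roll":-0.01},{"jaw":1,"travel":[0,2,-145],"roll":-0.01},{"jaw":1,"travel":[0,2,-145],"roll":-0.01},{"jaw":1,"travel":[0,2,-145],"roll":-0.01}]' 60
```

```text
time_s: 2.35
position: [0.4459, -0.2608, 0.2108]
tool_rot: [[0.251, 0.968, 0.002], [0.968, -0.251, -0.002], [-0.001, 0.002, -1.0]]
ft_force: [-0.9, -0.0, 7.2]
grip_width: 0.0173
gripper_force: 60.0
```

```bash
python3 -m creep '[{"jaw":1,"travel":[0,0,40],"roll":0},{"jaw":1,"travel":[0,20,80],"roll":-0.1},{"jaw":1,"travel":[20,55,90],"roll":-0.25},{"jaw":1,"travel":[45,90,90],"roll":-0.4},{"jaw":1,"travel":[70,125,90],"roll":-0.54},{"jaw":1,"travel":[95,160,90],"roll":-0.68},{"jaw":1,"travel":[120,195,90],"roll":-0.82},{"jaw":1,"travel":[135,225,90],"roll":-0.95},{"jaw":1,"travel":[144,249,90],"roll":-1.04},{"jaw":1,"travel":[144,249,90],"roll":-1.04},{"jaw":1,"travel":[144,249,90],"roll":-1.04}]' 60
python3 - <<'E'
from h import *
s=grab('wrist','w2');grab('side','s2');print(s['position'],s['tool_rot'][:,1],s['ft_force'],s['grip_width'])
im,p=cloud('w2');z=p[...,2];x=p[...,0];y=p[...,1]
c=np.array([.559,.096]);a=np.deg2rad(15.8);X=np.array([np.cos(a),np.sin(a)]);Y=np.array([-np.sin(a),np.cos(a)])
for f in('w2','s2'):
    im,p=cloud(f);z=p[...,2]
    gx=(p[...,:2]-c)@X;gy=(p[...,:2]-c)@Y
    m=(z>.011)&(z<.04)&(abs(gx)<.08)&(abs(gy+.06)<.06)&(im[...,0]>im[...,2]*1.5)
    n,l,st,ce=cv2.connectedComponentsWithStats(m.astype(np.uint8))
    for i in range(1,n):
        if st[i,4]>10:
            k=l==i;print(f,st[i,4],ce[i].round(),'gx',np.percentile(gx[k],[3,97]).round(3),'gy',np.percentile(gy[k],[3,97]).round(3),'z',np.nanmax(z[k]).round(3))
    k=(z>.045)&(z<.17)&(abs(gx)<.09)&(abs(gy+.1)<.09)
    hs=cv2.cvtColor(im,cv2.COLOR_RGB2HSV); r=k&((hs[...,0]<6)|(hs[...,0]>174))&(hs[...,1]>170)
    if r.any(): q=p[r];print(f,'bar',r.sum(),q.mean(0).round(3),q[:,2].min().round(4),[np.round(v,3) for v in cv2.minAreaRect(q[:,:2].astype(np.float32))])
    b=(im.max(-1)<70)&(z<.02)&(z>-.01)&(abs(gx)<.13)&(abs(gy)<.18)
    print(f,'grid',b.sum(),[np.round(v,3) for v in cv2.minAreaRect(p[b][:,:2].astype(np.float32))])
E
```

```text
time_s: 3.45
position: [0.5895, -0.0114, 0.2996]
tool_rot: [[0.961, 0.275, -0.001], [0.275, -0.961, -0.0], [-0.001, 0.0, -1.0]]
ft_force: [-0.7, -0.7, -2.6]
grip_width: 0.0174
gripper_force: 59.2
[ 0.5894935  -0.01139241  0.29959754] [ 2.75496487e-01 -9.61302077e-01  5.27420085e-05] [-0.66667035 -0.68344131 -2.59065836] 0.017427141748070748
w2 746 [265. 143.] gx [0.028 0.045] gy [-0.087 -0.068] z 0.025
w2 691 [249. 190.] gx [-0.007  0.01 ] gy [-0.073 -0.056] z 0.027
w2 662 [245. 236.] gx [-0.044 -0.025] gy [-0.069 -0.05 ] z 0.026
w2 bar 3468 [ 0.629 -0.     0.109] 0.0911 [array([ 0.615, -0.004]), array([0.054, 0.028]), np.float64(15.938)]
w2 grid 65710 [array([0.545, 0.095]), array([0.219, 0.306]), np.float64(18.348)]
s2 29 [326. 235.] gx [0.028 0.043] gy [-0.087 -0.076] z 0.028
s2 bar 270 [ 0.586 -0.022  0.108] 0.092 [array([ 0.588, -0.014]), array([0.107, 0.028]), np.float64(16.296)]
s2 grid 2826 [array([0.56 , 0.091]), array([0.184, 0.291]), np.float64(16.232)]
```

View pics/w2.png

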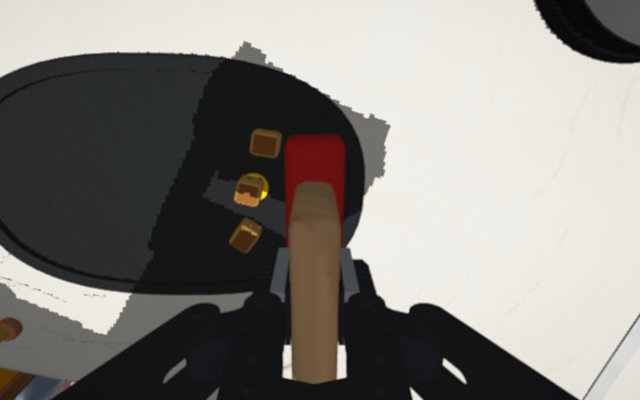

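The wrist view shows the bar behind all three croutons, which are at (265,143), (249,190) and (245,236), with the yellow spot under the middle one. The bar spans gx ±55 mm and the croutons lie within ±47 mm. I lower just above the rim and sweep.

```bash
python3 -m creep '[{"jaw":1,"travel":[0,0,-40],"roll":0},{"jaw":1,"travel":[0,0,-73],"roll":0},{"jaw":1,"travel":[-2,6,-75],"roll":0},{"jaw":1,"travel":[-3,12,-77],"roll":0},{"jaw":1,"travel":[-5,17,-79],"roll":0},{"jaw":1,"travel":[-7,23,-81],"roll":0},{"jaw":1,"travel":[-8,29,-82],"roll":0},{"jaw":1,"travel":[-10,35,-82],"roll":0},{"jaw":1,"travel":[-11,40,-82],"roll":0},{"jaw":1,"travel":[-13,46,-82],"roll":0},{"jaw":1,"travel":[-15,52,-82],"roll":0},{"jaw":1,"travel":[-16,58,-82],"roll":0}]' 60
python3 - <<'E'
from h import *
grab('wrist','w3')
E
```

```text
time_s: 4.75
position: [0.5734, 0.0469, 0.2178]
tool_rot: [[0.962, 0.273, -0.0], [0.273, -0.962, -0.0], [-0.0, -0.0, -1.0]]
ft_force: [-0.7, -1.2, -1.1]
grip_width: 0.0174
gripper_force: 59.2
```

View pics/w3.png

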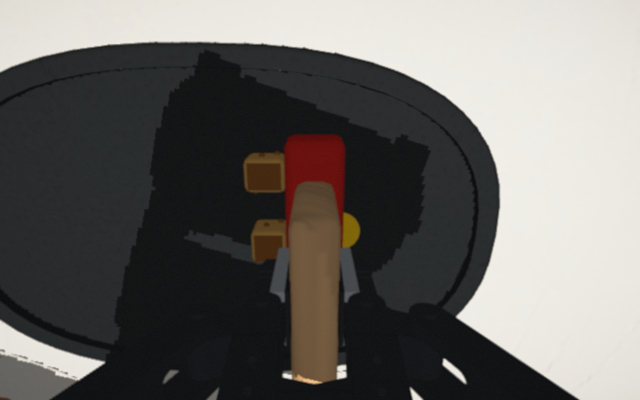

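Two croutons ride against the bar at (265,172) and (268,240). The third is hidden behind the finger. I continue the sweep.

```bash
python3 -m creep '[{"jaw":1,"travel":[-2,6,0],"roll":0},{"jaw":1,"travel":[-3,12,0],"roll":0},{"jaw":1,"travel":[-5,18,0],"roll":0},{"jaw":1,"travel":[-7,24,0],"roll":0},{"jaw":1,"travel":[-9,30,0],"roll":0},{"jaw":1,"travel":[-10,36,0],"roll":0},{"jaw":1,"travel":[-12,42,0],"roll":0},{"jaw":1,"travel":[-14,48,0],"roll":0},{"jaw":1,"travel":[-15,54,0],"roll":0},{"jaw":1,"travel":[-17,60,0],"roll":0},{"jaw":1,"travel":[-19,65,0],"roll":0},{"jaw":1,"travel":[-19,66,0],"roll":0}]' 60
cat > cr.py <<'E'
from h import *
import sys
c=np.array([.559,.096]);a=np.deg2rad(15.8);X=np.array([np.cos(a),np.sin(a)]);Y=np.array([-np.sin(a),np.cos(a)])
for f in sys.argv[1:]:
    grab(f.split('_')[0],f)
    im,p=cloud(f);z=p[...,2]
    gx=(p[...,:2]-c)@X;gy=(p[...,:2]-c)@Y
    m=(z>.009)&(z<.04)&(abs(gx)<.09)&(abs(gy)<.14)&(im[...,0]>im[...,2]*1.5)
    n,l,st,ce=cv2.connectedComponentsWithStats(m.astype(np.uint8))
    for i in range(1,n):
        if st[i,4]>10:
            k=l==i;print(f,st[i,4],ce[i].round(),'rgb',np.median(im[k],0),'gx',np.percentile(gx[k],[3,97]).round(3),'gy',np.percentile(gy[k],[3,97]).round(3),'z',np.nanmax(z[k]).round(3))
E
python3 cr.py side_4 scene_4 wrist_4
```

```text
time_s: 6.0
position: [0.5544, 0.113, 0.2177]
tool_rot: [[0.962, 0.274, -0.0], [0.274, -0.962, 0.0], [-0.0, -0.0, -1.0]]
ft_force: [-0.5, -1.0, -1.9]
grip_width: 0.0174
gripper_force: 59.2
side_4 336 [301. 213.] rgb [99. 30. 27.] gx [-0.054  0.05 ] gy [0.003 0.042] z 0.04
scene_4 236 [324. 224.] rgb [70. 37. 18.] gx [-0.053  0.039] gy [0.028 0.051] z 0.034
wrist_4 6541 [294. 183.] rgb [93. 21. 16.] gx [-0.003  0.054] gy [0.004 0.048] z 0.04
wrist_4 11 [291. 362.] rgb [63. 50. 36.] gx [-0.089 -0.082] gy [0.031 0.031] z 0.01
```

```bash
python3 -m creep '[{"jaw":1,"travel":[0,0,0],"roll":0},{"jaw":1,"travel":[0,0,0],"roll":0},{"jaw":1,"travel":[3,-10,0],"roll":0},{"jaw":1,"travel":[6,-20,5],"roll":0},{"jaw":1,"travel":[8,-30,40],"roll":0},{"jaw":1,"travel":[14,-50,80],"roll":0},{"jaw":1,"travel":[20,-70,90],"roll":0},{"jaw":1,"travel":[20,-70,90],"roll":0}]' 60
python3 cr.py side_5 scene_5 wrist_5
```

```text
time_s: 6.95
position: [0.5755, 0.0395, 0.3102]
tool_rot: [[0.963, 0.27, 0.005], [0.27, -0.963, -0.001], [0.005, 0.003, -1.0]]
ft_force: [-1.3, 0.1, -2.0]
grip_width: 0.0171
gripper_force: 59.2
side_5 53 [287. 212.] rgb [80. 60. 37.] gx [-0.052 -0.034] gy [0.031 0.045] z 0.03
side_5 15 [315. 237.] rgb [112.  91.  26.] gx [-0.002  0.013] gy [-0.077 -0.061] z 0.012
scene_5 52 [313. 217.] rgb [137.   87.   33.5] gx [0.025 0.041] gy [0.034 0.053] z 0.027
scene_5 53 [323. 224.] rgb [77. 55. 25.] gx [-0.013  0.005] gy [0.034 0.051] z 0.029
scene_5 58 [335. 232.] rgb [68.5 47.5 22. ] gx [-0.054 -0.035] gy [0.033 0.05 ] z 0.03
wrist_5 788 [180. 142.] rgb [163. 101.  46.] gx [0.028 0.043] gy [0.032 0.05 ] z 0.025
wrist_5 742 [186. 190.] rgb [78. 58. 29.] gx [-0.009  0.008] gy [0.032 0.048] z 0.027
wrist_5 698 [193. 239.] rgb [74. 51. 26.] gx [-0.05  -0.032] gy [0.032 0.047] z 0.026
```

All three croutons are in the far half, at gy about 41 mm. I put the sweeper back where it stood.

```bash
python3 -m creep '[{"jaw":1,"travel":[-10,-30,0],"roll":0.13},{"jaw":1,"travel":[-24,-63,0],"roll":0.26},{"jaw":1,"travel":[-40,-100,0],"roll":0.39},{"jaw":1,"travel":[-56,-135,0],"roll":0.52},{"jaw":1,"travel":[-72,-170,0],"roll":0.65},{"jaw":1,"travel":[-88,-205,0],"roll":0.78},{"jaw":1,"travel":[-104,-240,0],"roll":0.91},{"jaw":1,"travel":[-120,-275,0],"roll":1.04},{"jaw":1,"travel":[-130,-300,-20],"roll":1.04},{"jaw":1,"travel":[-130,-300,-55],"roll":1.04},{"jaw":1,"travel":[-130,-300,-85],"roll":1.04},{"jaw":1,"travel":[-130,-300,-92],"roll":1.04}]' 60
```

```text
time_s: 8.3
position: [0.444, -0.2568, 0.2126]
tool_rot: [[0.251, 0.968, -0.005], [0.968, -0.251, 0.005], [0.003, -0.006, -1.0]]
ft_force: [0.2, 0.5, -1.5]
grip_width: 0.0174
gripper_force: 59.1
```

```bash
python3 -m creep '[{"jaw":1,"travel":[0,0,0],"roll":0},{"jaw":1,"travel":[0,0,-2],"roll":0},{"jaw":1,"travel":[0,0,-3],"roll":0},{"jaw":1,"travel":[0,0,-4],"roll":0},{"jaw":1,"travel":[0,0,-4],"roll":0},{"jaw":1,"travel":[0,0,-4],"roll":0}]' 60
```

```text
time_s: 8.9
position: [0.4447, -0.2577, 0.2121]
tool_rot: [[0.251, 0.968, 0.0], [0.968, -0.251, -0.0], [-0.0, 0.001, -1.0]]
ft_force: [0.9, -0.5, -0.9]
grip_width: 0.0175
gripper_force: 59.1
```

```bash
python3 -m creep '[{"jaw":1,"travel":[0,0,-1.5],"roll":0},{"jaw":1,"travel":[0,0,-1.5],"roll":0},{"jaw":0.4,"travel":[0,0,-1.5],"roll":0},{"jaw":-0.2,"travel":[0,0,-1.5],"roll":0},{"jaw":-1,"travel":[0,0,-1.5],"roll":0},{"jaw":-1,"travel":[0,0,-1.5],"roll":0},{"jaw":-1,"travel":[0,0,-1.5],"roll":0},{"jaw":-1,"travel":[0,0,30],"roll":0},{"jaw":-1,"travel":[0,0,75],"roll":0},{"jaw":-1,"travel":[0,0,120],"roll":0},{"jaw":-1,"travel":[0,0,165],"roll":0},{"jaw":-1,"travel":[0,0,200],"roll":0}]' 60
python3 -m creep '[{"jaw":-1,"travel":[5,45,0],"roll":0},{"jaw":-1,"travel":[15,90,0],"roll":0},{"jaw":-1,"travel":[25,135,0],"roll":0},{"jaw":-1,"travel":[35,180,0],"roll":0},{"jaw":-1,"travel":[45,225,0],"roll":0.05},{"jaw":-1,"travel":[50,270,0],"roll":0.12},{"jaw":-1,"travel":[50,315,0],"roll":0.2},{"jaw":-1,"travel":[45,360,0],"roll":0.28},{"jaw":-1,"travel":[40,405,0],"roll":0.36},{"jaw":-1,"travel":[30,450,0],"roll":0.44},{"jaw":-1,"travel":[15,495,0],"roll":0.5},{"jaw":-1,"travel":[10,535,0],"roll":0.5}]' 60
python3 -m creep '[{"jaw":-1,"travel":[-10,37,0],"roll":0},{"jaw":-1,"travel":[-10,37,0],"roll":0},{"jaw":-1,"travel":[-10,37,0],"roll":0}]' 60
python3 - <<'E'
from h import *
s=grab('wrist','w6');grab('scene','sc6');grab('side','si6');print(s['position'])
im,p=cloud('w6');z=p[...,2];m0=(abs(p[...,0]-.44)<.06)&(abs(p[...,1]-.315)<.06)
for lo,hi in((.15,.17),(.06,.078)):
    q=p[m0&(z>lo)&(z<hi)];print(len(q),q.mean(0),cv2.minAreaRect(q[:,:2].astype(np.float32)))
im,p=cloud('si6');z=p[...,2];q=p[(z>.06)&(z<.09)&(abs(p[...,0]-.446)<.06)&(abs(p[...,1]+.261)<.06)];print(len(q),q[:,2].max(),cv2.minAreaRect(q[:,:2].astype(np.float32)))
E
```

```text
time_s: 10.1
position: [0.4444, -0.2574, 0.4146]
tool_rot: [[0.251, 0.968, 0.002], [0.968, -0.251, -0.002], [-0.001, 0.002, -1.0]]
ft_force: [-0.5, -0.5, -0.9]
grip_width: 0.0857
gripper_force: 0.0
time_s: 11.3
position: [0.4532, 0.2794, 0.4118]
tool_rot: [[-0.246, 0.969, -0.0], [0.969, 0.246, 0.0], [0.0, -0.0, -1.0]]
ft_force: [0.2, -0.4, 0.4]
grip_width: 0.0852
gripper_force: 0.0
time_s: 11.6
position: [0.4444, 0.3148, 0.4115]
tool_rot: [[-0.245, 0.97, -0.0], [0.97, 0.245, -0.0], [-0.0, -0.0, -1.0]]
ft_force: [0.3, 0.4, 0.1]
grip_width: 0.0853
gripper_force: 0.0
[0.44439445 0.31477734 0.4114822 ]
1891 [0.4447854  0.3234784  0.15755926] ((0.44508740305900574, 0.32214266061782837), (0.02590220607817173, 0.03315985947847366), 15.081504821777344)
3576 [0.44325996 0.32914744 0.06946451] ((0.44525763392448425, 0.32167983055114746), (0.06615007668733597, 0.06632504612207413), 15.080110549926758)
285 0.0786269395655631 ((0.4457959532737732, -0.25846901535987854), (0.07329313457012177, 0.018598414957523346), 75.6018295288086)
```

View pics/w6.png

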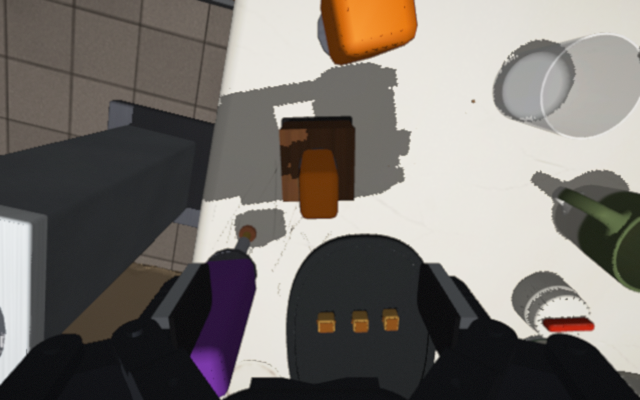

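The wrist view shows the target handle at (320,185) in the dark stand. The larger orange at (370,25) and the purple at (230,310) are clear of the fingers. The croutons sit at the far end, at (326,322), (360,322) and (391,320), and the sweeper stands upright. I descend, grip and lift.

```bash
python3 -m creep '[{"jaw":-1,"travel":[1,7,0],"roll":0.015},{"jaw":-1,"travel":[1,7,-45],"roll":0.015},{"jaw":-1,"travel":[1,7,-90],"roll":0.015},{"jaw":-1,"travel":[1,7,-125],"roll":0.015},{"jaw":-1,"travel":[1,7,-139],"roll":0.015},{"jaw":-1,"travel":[1,7,-139],"roll":0.015},{"jaw":1,"travel":[1,7,-139],"roll":0.015},{"jaw":1,"travel":[1,7,-139],"roll":0.015},{"jaw":1,"travel":[1,7,-139],"roll":0.015},{"jaw":1,"travel":[1,7,-139],"roll":0.015},{"jaw":1,"travel":[1,7,-139],"roll":0.015},{"jaw":1,"travel":[1,7,-139],"roll":0.015}]' 60
python3 -m creep '[{"jaw":1,"travel":[0,0,0],"roll":0},{"jaw":1,"travel":[0,0,15],"roll":0},{"jaw":1,"travel":[0,0,35],"roll":0},{"jaw":1,"travel":[0,0,60],"roll":0},{"jaw":1,"travel":[0,0,85],"roll":0},{"jaw":1,"travel":[0,0,90],"roll":0},{"jaw":1,"travel":[0,0,90],"roll":0}]' 60
```

```text
time_s: 12.95
position: [0.4457, 0.3214, 0.2735]
tool_rot: [[-0.258, 0.966, 0.001], [0.966, 0.258, 0.0], [0.0, 0.001, -1.0]]
ft_force: [-1.0, -0.5, 7.1]
grip_width: 0.0256
gripper_force: 55.0
time_s: 13.65
position: [0.4455, 0.3213, 0.3627]
tool_rot: [[-0.258, 0.966, 0.001], [0.966, 0.258, 0.0], [0.0, 0.001, -1.0]]
ft_force: [-0.9, 0.3, -1.1]
grip_width: 0.0251
gripper_force: 55.0
```

```bash
python3 - <<'E'
from h import *
grab('scene','sc7');grab('side','si7');grab('wrist','w7')
c=np.array([.559,.096]);a=np.deg2rad(15.8);X=np.array([np.cos(a),np.sin(a)]);Y=np.array([-np.sin(a),np.cos(a)])
for f in('sc6','si6','sc7','si7','w6','w7','wrist_5','wrist_4'):
    im,p=cloud(f);h=cv2.cvtColor(im,cv2.COLOR_RGB2HSV)
    d=p[...,:2]-np.array([.577,.033])
    m=(np.hypot(d[...,0],d[...,1])<.04)&(p[...,2]<.02)&(h[...,0]>18)&(h[...,0]<38)&(h[...,1]>90)&(h[...,2]>40)
    if m.sum()>5:
        q=p[m];v,u=np.nonzero(m);print(f,m.sum(),(u.mean().round(),v.mean().round()),q.mean(0).round(4),np.ptp(q,0).round(3))
        r=cv2.minEnclosingCircle(q[:,:2].astype(np.float32));print(r)
    g=(im.max(-1)<75)&(abs((p[...,:2]-c)@X)<.105)&(abs((p[...,:2]-c)@Y)<.165)&(p[...,2]<.02)&(p[...,2]>.001)
    if f[0]=='s':print('grid',cv2.minAreaRect(p[g][:,:2].astype(np.float32)))
# thermo in hand
im,p=cloud('si7');h=cv2.cvtColor(im,cv2.COLOR_RGB2HSV)
for f in('si7','sc7','w7'):
    im,p=cloud(f)
    m=(abs(p[...,0]-.4455)<.03)&(abs(p[...,1]-.3213)<.03)&(p[...,2]>.078)&(p[...,2]<.155)
    q=p[m];print(f,m.sum(),q.mean(0).round(3),q.min(0).round(3) if len(q) else '',q.max(0).round(3) if len(q) else '')
    for lo in np.arange(.08,.155,.01):
        t=q[(q[:,2]>=lo)&(q[:,2]<lo+.01)]
        if len(t):print(round(lo,3),len(t),t.mean(0).round(4),np.ptp(t,0).round(3))
E
```

```text
grid ((0.5748602747917175, 0.1085985004901886), (0.14769957959651947, 0.2877742648124695), 22.719619750976562)
si6 71 (np.float64(313.0), np.float64(236.0)) [0.5781 0.0339 0.0078] [0.027 0.029 0.011]
((0.5779864192008972, 0.03488396853208542), 0.015425674617290497)
grid ((0.5609757304191589, 0.09272060543298721), (0.1828225553035736, 0.2916319966316223), 16.69415855407715)
grid ((0.6084780097007751, 0.06244266778230667), (0.23742547631263733, 0.11305615305900574), 76.25180053710938)
si7 71 (np.float64(313.0), np.float64(236.0)) [0.5781 0.0339 0.0078] [0.026 0.033 0.008]
((0.5756092667579651, 0.03494863957166672), 0.01692037098109722)
grid ((0.560734748840332, 0.09239518642425537), (0.18160231411457062, 0.2933429777622223), 15.837065696716309)
wrist_4 1347 (np.float64(464.0), np.float64(230.0)) [0.5769 0.0334 0.0052] [0.024 0.024 0.004]
((0.5768358111381531, 0.03295821696519852), 0.012568728998303413)
si7 46 [0.445 0.319 0.123] [0.419 0.304 0.078] [0.451 0.324 0.151]
0.09 3 [0.4429 0.3179 0.0989] [0.006 0.005 0.001]
0.1 10 [0.4457 0.3188 0.1048] [0.01  0.011 0.008]
0.11 6 [0.4461 0.3188 0.115 ] [0.004 0.006 0.007]
0.12 6 [0.4455 0.3198 0.1237] [0.007 0.005 0.008]
0.13 11 [0.4459 0.3189 0.1354] [0.009 0.006 0.009]
0.14 7 [0.4455 0.319  0.1445] [0.009 0.005 0.009]
0.15 2 [0.4453 0.317  0.1506] [0.006 0.    0.   ]
sc7 27 [0.441 0.324 0.11 ] [0.436 0.317 0.1  ] [0.447 0.328 0.13 ]
0.1 17 [0.4409 0.3235 0.1033] [0.01  0.012 0.009]
0.11 4 [0.4411 0.3229 0.1141] [0.004 0.006 0.007]
0.12 5 [0.4401 0.3245 0.1255] [0.004 0.006 0.004]
0.13 1 [0.4385 0.3236 0.1301] [0. 0. 0.]
w7 308 [0.444 0.324 0.106] [0.438 0.316 0.096] [0.451 0.328 0.126]
0.09 42 [0.443  0.3258 0.0983] [0.013 0.007 0.004]
0.1 196 [0.444  0.3234 0.102 ] [0.013 0.012 0.009]
0.11 36 [0.4437 0.3251 0.1176] [0.008 0.004 0.005]
0.12 34 [0.4433 0.3255 0.1229] [0.007 0.003 0.006]
```

The spot is at (0.577, 0.0335) and the thermometer hangs vertical in the grip. I carry it over the spot.

```bash
python3 -m creep '[{"jaw":1,"travel":[20,-5,0],"roll":0},{"jaw":1,"travel":[50,-25,0],"roll":0},{"jaw":1,"travel":[75,-55,0],"roll":0},{"jaw":1,"travel":[95,-90,0],"roll":0},{"jaw":1,"travel":[110,-130,0],"roll":0},{"jaw":1,"travel":[120,-170,0],"roll":0},{"jaw":1,"travel":[125,-210,0],"roll":0},{"jaw":1,"travel":[130,-245,0],"roll":0},{"jaw":1,"travel":[132,-275,-5],"roll":0},{"jaw":1,"travel":[132,-288,-30],"roll":0},{"jaw":1,"travel":[132,-288,-60],"roll":0},{"jaw":1,"travel":[132,-288,-75],"roll":0}]' 60
python3 -m creep '[{"jaw":1,"travel":[0,0,0],"roll":0},{"jaw":1,"travel":[0,0,0],"roll":0},{"jaw":1,"travel":[0,0,0],"roll":0}]' 60
python3 - <<'E'
from h import *
for n in('side','wrist','scene'):
    s=grab(n,n+'8')
s=observe();print(s['position'],s['ft_force'])
for f in('side8','wrist8','scene8'):
    im,p=cloud(f)
    m=(abs(p[...,0]-.577)<.03)&(abs(p[...,1]-.034)<.03)&(p[...,2]>.012)&(p[...,2]<.075)
    q=p[m]
    for lo in np.arange(.01,.075,.01):
        t=q[(q[:,2]>=lo)&(q[:,2]<lo+.01)]
        if len(t):print(f,round(lo,3),len(t),t.mean(0).round(4),np.ptp(t,0).round(3))
a=[np.load('/tmp/%s.npz'%f)['im'] for f in('side8','scene8')]
a=[cv2.resize(i[v:v+110,u:u+110,::-1],(400,400),interpolation=2) for i,u,v in((a[0],258,165),(a[1],290,140))]
cv2.imwrite('pics/c8.png',np.hstack(a))
E
```

```text
time_s: 15.0
position: [0.5771, 0.0327, 0.2841]
tool_rot: [[-0.257, 0.966, -0.005], [0.966, 0.257, 0.001], [0.002, -0.005, -1.0]]
ft_force: [-0.2, 0.8, -0.5]
grip_width: 0.0253
gripper_force: 55.1
time_s: 15.3
position: [0.5779, 0.0334, 0.2885]
tool_rot: [[-0.258, 0.966, 0.001], [0.966, 0.258, -0.0], [-0.001, 0.001, -1.0]]
ft_force: [-0.3, -0.1, -0.9]
grip_width: 0.0254
gripper_force: 55.1
[0.57771365 0.03346994 0.28848241] [-0.69885397 -0.22112405 -0.98064736]
side8 0.01 1 [0.5628 0.0188 0.0123] [0. 0. 0.]
side8 0.02 8 [0.5785 0.033  0.0276] [0.012 0.011 0.005]
side8 0.03 12 [0.5786 0.0314 0.0334] [0.011 0.01  0.008]
side8 0.04 5 [0.5777 0.0311 0.046 ] [0.006 0.005 0.007]
side8 0.05 6 [0.5783 0.0301 0.0557] [0.005 0.004 0.008]
side8 0.06 7 [0.5788 0.0306 0.0648] [0.006 0.002 0.009]
side8 0.07 1 [0.5784 0.0295 0.0708] [0. 0. 0.]
wrist8 0.02 208 [0.5772 0.0363 0.028 ] [0.014 0.012 0.006]
wrist8 0.03 30 [0.5771 0.036  0.0333] [0.006 0.003 0.007]
wrist8 0.04 52 [0.5769 0.0376 0.046 ] [0.008 0.005 0.008]
wrist8 0.05 18 [0.5764 0.038  0.0515] [0.006 0.002 0.003]
scene8 0.02 14 [0.5752 0.0362 0.0282] [0.014 0.01  0.006]
scene8 0.03 4 [0.5736 0.0335 0.0349] [0.001 0.007 0.007]
scene8 0.04 7 [0.5753 0.0356 0.046 ] [0.007 0.008 0.006]
scene8 0.05 3 [0.574  0.0346 0.0528] [0.005 0.003 0.004]
scene8 0.06 6 [0.5731 0.036  0.063 ] [0.006 0.005 0.005]
```

View pics/c8.png

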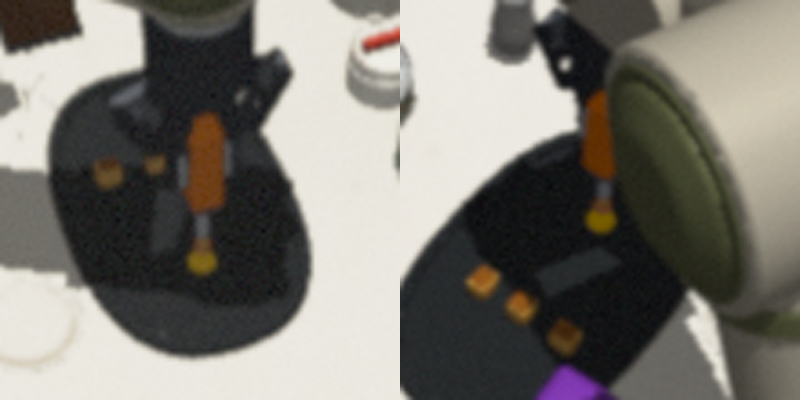

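Both views show the tip directly over the yellow spot, at (203,262) on the left and (600,218) on the right, with the thermometer upright. I press slowly.

```bash
python3 -m creep '[{"jaw":1,"travel":[-0.5,0,-6],"roll":0},{"jaw":1,"travel":[-0.5,0,-12],"roll":0},{"jaw":1,"travel":[-0.5,0,-16],"roll":0},{"jaw":1,"travel":[-0.5,0,-18],"roll":0},{"jaw":1,"travel":[-0.5,0,-20],"roll":0},{"jaw":1,"travel":[-0.5,0,-21],"roll":0},{"jaw":1,"travel":[-0.5,0,-21],"roll":0},{"jaw":1,"travel":[-0.5,0,-21],"roll":0},{"jaw":1,"travel":[-0.5,0,-21],"roll":0}]' 60
python3 -m creep '[{"jaw":1,"travel":[0,0,-1],"roll":0},{"jaw":1,"travel":[0,0,-2],"roll":0},{"jaw":1,"travel":[0,0,-3],"roll":0},{"jaw":1,"travel":[0,0,-3],"roll":0},{"jaw":1,"travel":[0,0,-3],"roll":0},{"jaw":1,"travel":[0,0,-3],"roll":0}]' 60
```

```text
time_s: 16.35
position: [0.5771, 0.0334, 0.2669]
tool_rot: [[-0.258, 0.966, 0.0], [0.966, 0.258, -0.0], [-0.0, 0.0, -1.0]]
ft_force: [-1.6, 0.5, 1.5]
grip_width: 0.0256
gripper_force: 55.2
time_s: 16.95
position: [0.5772, 0.0334, 0.2638]
tool_rot: [[-0.258, 0.966, 0.0], [0.966, 0.258, -0.0], [-0.0, 0.0, -1.0]]
ft_force: [-1.0, 1.2, 3.4]
grip_width: 0.0254
gripper_force: 55.4
```

```bash
python3 - <<'E'
from h import *
F=[]
for i in range(8):
    get_image('side');F.append(observe()['ft_force'][2])
s=grab('side','s9');print(np.mean(F),np.std(F),s['position'],s['time_s'])
im,p=cloud('s9');z=p[...,2]
q=p[(z>.06)&(z<.09)&(abs(p[...,0]-.446)<.06)&(abs(p[...,1]+.261)<.06)];print(q[:,2].max(),cv2.minAreaRect(q[:,:2].astype(np.float32)))
E
python3 cr.py scene_9
```

```text
2.4799163779404614 0.30483974761389093 [0.57719772 0.03336501 0.26374784] 17.35
0.0776340319443567 ((0.4457928538322449, -0.25928714871406555), (0.07323653250932693, 0.018649285659193993), 76.15202331542969)
scene_9 52 [313. 217.] rgb [135.  86.  36.] gx [0.025 0.041] gy [0.034 0.052] z 0.026
scene_9 52 [323. 224.] rgb [118.   78.5  31. ] gx [-0.012  0.005] gy [0.034 0.05 ] z 0.029
scene_9 53 [335. 232.] rgb [70. 48. 21.] gx [-0.054 -0.036] gy [0.033 0.049] z 0.027
```

The mean press is about 3.4 N over the baseline, or roughly 6 mm in. The croutons and sweeper are in place, so I hand it in.

```bash
python3 -c "from rig import *;print(close_job())"
```

```text
the job is handed in; nothing more can be done
None
```

I handed the job in while still holding the thermometer upright on the yellow spot, tip about 6 mm in at roughly 3.4 N; the croutons are in the far half and the sweeper stands upright off the plate (no verdict was returned).

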